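# Bed a worn whetstone down on its two packing slips in the stone holder

## Task

Get the whetstone ready for sharpening: tightening the holder's jaws has lifted the stone off its two brass packing slips. Slide both slips back in under it until each meets the closed back end of its groove, then press the stone down above the slips, one end and the other, until it is bedded hard on both and neither slip can be slid any more. The stone is worn thin and brittle, so never press it with more than 35 N, and leave everything else on the worktop where it stands.

Things in the scene. Friction and masses are not known exactly. Their poses are not given: they have to be found in the camera images.
- holder: Whetstone holder, fixed, on screw feet that set it 0 to 8 mm higher: wooden base x -48 to +54, y -114 to +148 mm, deck top z = 15 mm; steel jaws with rubber linings (tops z = 37 mm) tight on the stone's two ends, left alone; black screw knob at the left (to y = +168, z = 40 mm). Origin under the stone's middle, 15 mm below the deck top; x points away from the robot, y left along the stone, z up.
- stone: Whetstone 60 (x) by 170 (y) by 20.5 mm, 0.4 kg, brick red above, dark grey below. Origin: middle of its underside, axes as the holder's. Jaw friction holds it at any height and slant; at the start it hangs 3.5 to 9 mm over the slips, slanting up to 0.035 rad along y. It can only go up and down and rock about x. Just touching both slips its top is at z = 41.5 mm of the holder.
- stone_left (a point): Point on the stone's top face right above the middle of the left slip's groove (x = 0, y = +55 mm from the middle of the stone). A push of 7 to 10 N straight down here moves the stone. It goes down mainly at this end; the other may stay or rise, so both ends need pressing. Pushed on to 20 to 28 N once it bears on the slip, it stays bedded with pressure on the slip when let go.
- stone_right (a point): The same point above the right slip's groove (x = 0, y = -55 mm from the middle of the stone), with the same forces.
- groove_left (a point): Floor of the left groove at its closed back end (x = +40, y = +55, z = 9 mm of the holder). The groove runs along the holder's x, 19 mm wide, 6 mm deep, open at the front (-x); a wall at this point stops the slip.
- groove_right (a point): The same point of the right groove (x = +40, y = -55, z = 9 mm of the holder).
- slip_left: Left slip: loose brass bar 106 mm long (x), 16 wide, 12 high with its 3 mm rubber facing on top (20 N/mm), 0.17 kg, in the left groove; on its front end a pull tab 10 mm long, 16 wide, 25 high over the underside. Origin under the tab's middle: front end 5 mm before it, back end 101 mm behind; x points to its back. Starts drawn 9 to 18 mm out; home, its origin is at x = -61 mm of the holder.
- slip_right: Right slip: loose brass bar 106 mm long (x), 16 wide, 12 high with its 3 mm rubber facing on top (20 N/mm), 0.17 kg, in the right groove; on its front end a pull tab 10 mm long, 16 wide, 25 high over the underside. Origin under the tab's middle: front end 5 mm before it, back end 101 mm behind; x points to its back. Drawn by the tab, it comes at 1 to 4 N when loose, holds 5 N when bedded.
- spray_bottle: Bystander: spray bottle with blue head, 228 mm high, standing at the left; origin under its middle.
- scourer: Bystander: black scouring pad, 60 x 89 x 22 mm, at the left; origin under its middle.
- mug_a: Bystander: blue and white mug, 92 mm high, at the back; origin under its middle.
- tumbler: Bystander: clear glass tumbler, 90 mm high, at the back; origin under its middle.
There are look-alikes about, which are no part of the job. Leave any blue or red look-alike of the slip_right alone.

How it is judged:
On the way, in this order (a step that is already met when the one before it is completed fails the run):
1. both slips are home in their grooves under the stone (x of each of slip_left, slip_right in the frame of holder above -0.064 m and angle between the x axis of each of slip_left, slip_right and the x axis of holder, either way round below 0.1 rad and angle between each of slip_left, slip_right's own z axis and vertical below 0.06 rad), for 0.2 s.
2. the stone is bedded on both slips (all of step 1 and contact force between each of slip_left, slip_right and stone above 2.5 N and z of each of stone_left, stone_right in the frame of holder below 0.0427 m), for 0.2 s.
At the end, for the whole second after the job is handed in: Both slips lie flat in their grooves, home to within 3 mm of the back end, and the stone bears on each of them with more than 2.5 N (so neither slides), its top within 1.2 mm of the bedded height above both slips (all of step 2); the robot touches nothing.
It fails at once if the robot presses or strikes the stone with more than 35 N (contact force between any of the fingers, the arm and stone above 35 N).
It fails at once if the spray bottle is shifted by more than 30 mm (distance of spray_bottle from where it was at the start of the episode above 0.03 m).
It fails at once if the scourer is shifted by more than 30 mm (distance of scourer from where it was at the start of the episode above 0.03 m).
It fails at once if the mug is shifted by more than 30 mm (distance of mug_a from where it was at the start of the episode above 0.03 m).
It fails at once if the tumbler is shifted by more than 30 mm (distance of tumbler from where it was at the start of the episode above 0.03 m).
It also fails if it takes over 67 s, if anything falls off the work surface, if the arm or the gripper's body presses on something with over 40 N, if the wrist force passes 120 N, or if a joint passes its speed limit or range.

## Robot

A 7-joint arm with a two-finger parallel gripper is mounted at the origin on a cart in front of the work surface, level with it; the furniture and walls round the work are solid. World frame = base frame: x ahead of the robot, y to its left, z up, the work surface at z = 0. Lengths are in m, angles in rad, forces in N, time in s.
With the tool pointing down it reaches from about 0.35 to 0.9 m from the base axis. Payload 8.1 kg.
Tool frame: the origin (TCP) lies where the fingers leave the gripper's body, on its centre line; the fingertips stand 66 mm ahead of it and the grasp point (between the pads) lies 47 mm ahead of it; z points along the fingers, y is the line along which they close (so a half turn about z gives the same grasp; the last joint's range is limited). The gripper opens to 92 mm and grips with 3 to 60 N. Pads are 19 mm wide; open, the fingers measure 130 mm over their backs; the gripper's body (75 mm by 190 mm) begins 47 mm behind the grasp point.
Start: joints at [1.104, 0.434, 0.025, 1.573, -0.012, 1.134, -0.075], TCP at [0.222, -0.584, 0.292] pointing down, gripper open.
Joint ranges: [-2.62, 2.62], [-0.44, 2.09], [-1.27, 1.32], [0.08, 2.57], [-1.32, 4.46], [0.12, 2], [-2.74, 2.74]. Speed limits (rad/s): [2.22, 2.22, 3.01, 3.01, 3.14, 3.14, 3.14].

## Interface

Orientations are given as a rotation vector (axis times angle).
In Python, from cell import arm gives the robot as it stands.
- The arm moves only by the tool send_rows, never from a script. Its argument "motion" is text: rows parted by semicolons, each of 7 numbers parted by spaces: the closure, from 0 (fully open) to 1 (shut), then the shift along the world's x, y, z in m, then the turn, a rotation vector about the world's x, y, z in degrees. A call has 1 to 5 rows; each row shifts and turns the commanded pose from where the row before left it; what a row does not reach is not made up. A row lasts 1/8 s, in which the tool goes at most 62.5 mm and 10.7 degrees, less where a joint would pass 70% of its speed; a pose out of reach is approached as far as the arm can. A call is refused whole if a number of a shift passes 0.0625 or a number of a turn 10.7, either way. A call with a gripper value outside its range is refused whole. The fingers move at their own pace and stop on an object; "force" is the grip in N (left out, the last holds). Time passes only in rows, so rows that do not move let the fingers close. It gives the time, the measured TCP pose, the force, the opening and the grip force at its end, in the units of the state.
- arm.observe(): the state, without advancing time (a new reading comes with each control period).
- arm.get_image(name): name is "side" or "top" or "wrist"; returns (picture, depth): 400x640x3 uint8, blue, green, red; 400x640 float32, m along the optical axis (not along the pixel's ray), 0 where there is no reading.
- arm.camera_model(name): a dict with "fx", "fy", "cx", "cy" (pixels), "D" ([k1, k2, p1, p2, k3] as OpenCV has them; the pictures are not rectified), "view" (4x4, takes a point from world to camera coordinates). Camera axes: x right, y down, z forward; pixel columns grow to the right and rows downward; lengths in m; the calibration is good to about 2 mm. A picture is of the moment at which its call begins: read the wrist's pose just before it. camera_model takes no time and is no camera call; for the wrist camera it gives the pose at the moment of the call.
- arm.sign_off(): hands the job in; it is judged then, once.
The state is a dict: "clock": time; "joints": joint angles; "dq": joint speeds; "joint_efforts": joint torques, N m; "position": TCP position; "ee_rot": TCP orientation; "force": force on the tool from outside, world axes, zero at the start; "ft_torque": the same for the moment, N m; "width": opening from 0.0 (shut) to 1.0 (fully open); "gripper_force": force on a finger pad.
Only numpy, scipy, OpenCV 4.12 (cv2) and the standard library are available. Lean on these libraries where they do the work, as an engineer would, in place of code of your own. Each camera call takes 0.05 s, during which the arm holds its last target. There are 200 camera calls.

## Working session

There is one attempt and no reset: what is moved stays moved. The work goes in short steps, Python scripts to look and compute and a tool call to move; the robot and the scene stay as the last step left them, time stands still between calls to the robot, and variables do not carry over. Pictures are saved under pics/ and viewed, at most 10 in all, crops included, and the job is handed in when it is done.

Besides the shell and the picture viewer there is one more tool, called after ">>>" by a JSON object that holds its "name" and its "arguments", one argument or row to a line. send_rows: Moves the arm, as the interface text tells. Its arguments: {"type":"object","properties":{"motion":{"type":"string"},"force":{"type":"number"}},"required":["motion"]}

```bash
mkdir -p pics
cat > h.py <<'E'
from cell import arm
import numpy as np, cv2
def cam(n):
    m=arm.camera_model(n); im,d=arm.get_image(n)
    return m,im,d
def pts(m,uv):
    K=np.array([[m['fx'],0,m['cx']],[0,m['fy'],m['cy']],[0,0,1]]);D=np.array(m['D'],float)
    return cv2.undistortPoints(np.array(uv,float).reshape(-1,1,2),K,D).reshape(-1,2)
def plane(m,uv,z):
    V=np.array(m['view']);R=V[:3,:3];c=-R.T@V[:3,3]
    n=pts(m,uv);d=np.c_[n,np.ones(len(n))]@R
    return c+d*((z-c[2])/d[:,2])[:,None]
def deproj(m,uv,dep):
    V=np.array(m['view']);n=pts(m,uv);p=np.c_[n,np.ones(len(n))]*np.array(dep)[:,None]
    return (p-V[:3,3])@V[:3,:3]
def cloud(m,d):
    v,u=np.mgrid[0:400,0:640];P=deproj(m,np.c_[u.ravel(),v.ravel()],d.ravel()).reshape(400,640,3)
    P[d==0]=np.nan;return P
E
python3 - <<'E'
from h import *
for n in('top','side'):
    m,im,d=cam(n);cv2.imwrite(f'pics/{n}.png',im);np.savez(f'{n}.npz',im=im,d=d)
    import pickle;pickle.dump(m,open(n+'.pkl','wb'))
    V=np.array(m['view']);print(n,-V[:3,:3].T@V[:3,3],V[2,:3],m['fx'],(d>0).mean())
s=arm.observe();print(s['clock'],s['position'],s['ee_rot'],s['force'],s['width'])
E
```

```text
top [0.49196781 0.1163003  1.37766993] [ 0.03586078  0.02173722 -0.99912036] 414.8435908100006 0.99589453125
side [ 0.31350973 -0.75378984  0.50427317] [ 0.23132477  0.87773691 -0.4196031 ] 362.118401883926 0.99595703125
0.1 [ 0.22219861 -0.58375824  0.29152735] [-3.08841226e+00 -5.67959202e-01  6.18521078e-04] [ 0.07484911  0.64415928 -0.23300659] 0.9983712486873489
```

View pics/top.png

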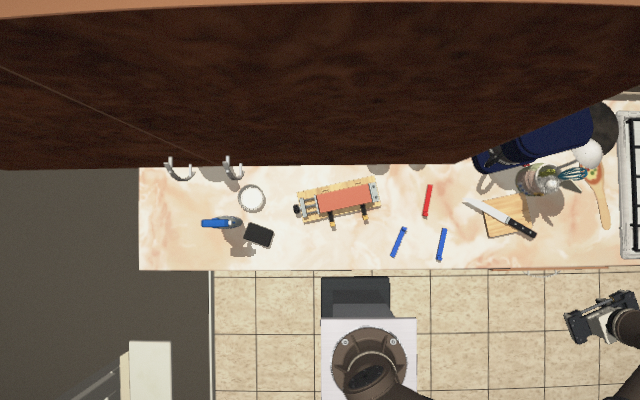

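View pics/side.png

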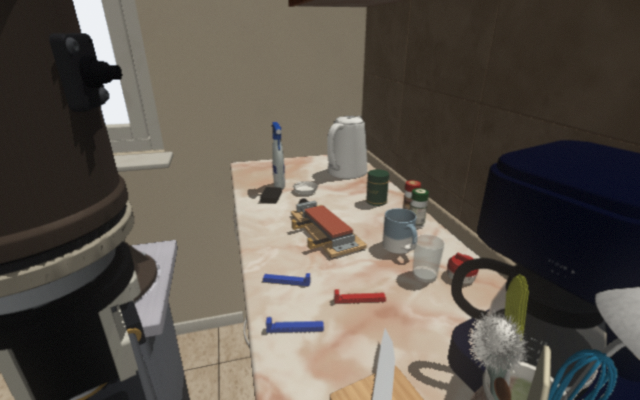

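The top view shows the holder near (340,200), the red stone at (345,197) and the slip tabs at (333,224) and (365,219). The look-alikes are to the right. The side view shows the holder at (328,228), with the mug (400,230) and tumbler (428,257) behind it.

Run:
```python
from h import *
import pickle
for n,box in(('top',(290,165,395,235)),('side',(280,190,375,262))):
    z=np.load(n+'.npz');im,d=z['im'],z['d'];m=pickle.load(open(n+'.pkl','rb'))
    x0,y0,x1,y1=box
    cv2.imwrite(f'pics/{n}c.png',cv2.resize(im[y0:y1,x0:x1],None,fx=7,fy=7,interpolation=cv2.INTER_CUBIC))
    P=cloud(m,d)
    hsv=cv2.cvtColor(im,cv2.COLOR_BGR2HSV)
    M=((hsv[...,0]<9)|(hsv[...,0]>174))&(hsv[...,1]>110)&(hsv[...,2]>60)
    B=np.zeros_like(M);B[y0:y1,x0:x1]=1;M&=B
    nn,l,st,ce=cv2.connectedComponentsWithStats(M.astype(np.uint8));k=1+st[1:,4].argmax();M=l==k
    q=P[M];q=q[~np.isnan(q[:,0])]
    print(n,st[k],np.median(q,0),np.percentile(q[:,2],[5,50,95]))
    A=np.c_[q[:,:2]-q[:,:2].mean(0),np.ones(len(q))];print(np.linalg.lstsq(A,q[:,2],rcond=None)[0])
    c=cv2.findContours(M.astype(np.uint8),0,2)[0];r=cv2.minAreaRect(max(c,key=len))
    bp=cv2.boxPoints(r);W=plane(m,bp,np.median(q[:,2]));print(W.round(4).tolist(),W.mean(0))
    # table height near
    print('table',np.nanmedian(P[225:240,330:400,2]) if n=='top' else np.nanmedian(P[270:280,320:345,2]))
```

```text
top [316 184  56  29 951] [0.54737585 0.07925897 0.04996902] [0.04496336 0.04996902 0.0549608 ]
[ 0.01855163 -0.02842766  0.04981313]
[[0.5575, 0.1702, 0.05], [0.593, 0.0025, 0.05], [0.5348, -0.0095, 0.05], [0.4994, 0.1578, 0.05]] [0.5461777  0.08026075 0.04996902]
table 0.0006800680050508133
side [305 206  47  31 698] [0.54754717 0.05770837 0.05011402] [0.04695438 0.05011402 0.05255351]
[ 0.01490387 -0.01430963  0.04991969]
[[0.4932, 0.125, 0.0501], [0.545, 0.2065, 0.0501], [0.5943, 0.0009, 0.0501], [0.5468, -0.0553, 0.0501]] [0.54483225 0.06926355 0.05011402]
table 0.0008581566216438006
```

View pics/topc.png

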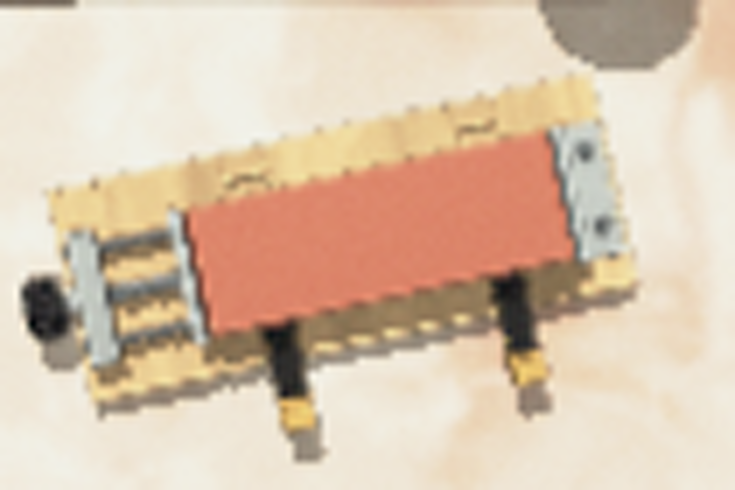

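The top crop shows the stone (slant about 12° yaw) with two brass tabs at crop (297,413) and (528,367), i.e. about (332.4,224) and (365.4,217.4). There is nothing in front of them. Next I measure the tabs and the cabinet edge.

Run:
```python
from h import *
import pickle
z=np.load('top.npz');im,d=z['im'],z['d'];m=pickle.load(open('top.pkl','rb'));P=cloud(m,d)
print('cab',P[155,250:450:50].round(3).tolist(), 'arm top')
R=lambda p:(np.array([[.978,.207],[-.207,.978]])@(np.array(p)[:2]-[.546,.080]))
for uv in((332.4,224),(365.4,217.4)):
    w=plane(m,[uv],.037)[0];print(w.round(4),P[int(uv[1]),int(uv[0])].round(4),(R(w)*1e3).round(1))
for x in ((0.2,-0.584),(0.46,0.08)): pass
mx=np.nanmax(np.where((P[...,1]>-.5)&(P[...,1]<.3)&(P[...,0]>.3)&(P[...,0]<.62),P[...,2],0));print('max z in path',mx)
```

```text
cab [[0.589, 0.246, 0.728], [0.589, 0.167, 0.72], [0.589, 0.087, 0.715], [0.589, 0.006, 0.708]] arm top
[0.4646 0.117  0.037 ] [0.4646 0.1183 0.0327] [-71.9  53. ]
[0.4849 0.0103 0.037 ] [0.4862 0.0116 0.0366] [-74.2 -55.5]
max z in path 1.1982034432672657
```

>>> {"name": "send_rows", "arguments": {
  "motion": "1 0.025 0.06 0 0 0 -4.5; 1 0.025 0.06 0 0 0 -4.4; 1 0.025 0.06 0 0 0 0; 1 0.025 0.06 0 0 0 0; 1 0.025 0.06 0 0 0 0"
}}

```text
clock: 0.72
position: [0.3429, -0.2936, 0.2922]
ee_rot: [3.124, 0.327, 0.0]
force: [1.0, -1.0, 0.3]
width: 0.505
gripper_force: 0.0
```

>>> {"name": "send_rows", "arguments": {
  "motion": "1 0.025 0.06 0 0 0 0; 1 0.025 0.06 0 0 0 0; 1 0.02 0.06 0 0 0 0; 1 0.01 0.06 0 0 0 0; 1 0 0.06 0 0 0 0"
}}

```text
clock: 1.35
position: [0.4206, 0.0011, 0.2922]
ee_rot: [-3.124, -0.327, -0.001]
force: [-0.2, 0.2, 0.2]
width: 0.006
gripper_force: 0.0
```

>>> {"name": "send_rows", "arguments": {
  "motion": "1 0 0.05 0 0 0 0; 1 0 0 0 0 0 0"
}}

```text
clock: 1.6
position: [0.42, 0.0528, 0.2923]
ee_rot: [-3.122, -0.337, -0.0]
force: [-0.1, -0.3, -0.5]
width: 0.007
gripper_force: 0.0
```

Run:
```python
from h import *
import pickle
m,im,d=cam('wrist');cv2.imwrite('pics/w1.png',im);np.savez('w1.npz',im=im,d=d);pickle.dump(m,open('w1.pkl','wb'))
V=np.array(m['view']);print(-V[:3,:3].T@V[:3,3],V[2,:3])
```

```text
[0.5018053  0.07059714 0.38398146] [-0.29859649 -0.06359959 -0.95225796]
```

View pics/w1.png

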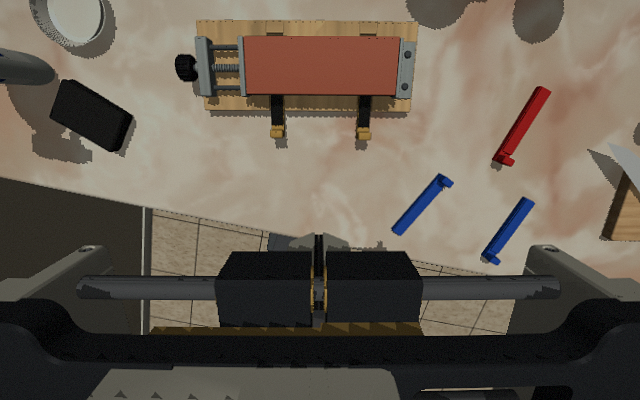

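The wrist view shows the stone at (244..397, 37..95), the tabs at (277,134) and (363,133), and the closed fingers at the bottom.

Run:
```python
from h import *
import pickle
z=np.load('w1.npz');im,d=z['im'],z['d'];m=pickle.load(open('w1.pkl','rb'));P=cloud(m,d)
hsv=cv2.cvtColor(im,cv2.COLOR_BGR2HSV)
M=((hsv[...,0]<9)|(hsv[...,0]>174))&(hsv[...,1]>90)&(hsv[...,2]>60);B=np.zeros_like(M);B[20:110,230:410]=1;M&=B
n,l,st,ce=cv2.connectedComponentsWithStats(M.astype(np.uint8));k=1+st[1:,4].argmax();M=cv2.erode((l==k).astype(np.uint8),None)>0
q=P[M];q=q[~np.isnan(q[:,0])]
print('stone z',np.percentile(q[:,2],[5,50,95]))
c=cv2.findContours((l==k).astype(np.uint8),0,2)[0];r=cv2.minAreaRect(max(c,key=len))
W=plane(m,cv2.boxPoints(r),np.median(q[:,2]));print((W*1e3).round(1).tolist(),W.mean(0))
C=W.mean(0);e=W[1]-W[0];f=W[2]-W[1];e=e if np.linalg.norm(e)>np.linalg.norm(f) else f
e=e if e[1]>0 else -e;print('len',np.linalg.norm(e));yaw=np.arctan2(-e[0],e[1]);print('yaw',np.degrees(yaw))
cy,sy=np.cos(yaw),np.sin(yaw);H=lambda p:(np.asarray(p)-[C[0],C[1],0])@np.array([[cy,-sy,0],[sy,cy,0],[0,0,1]])
h=H(q);co=np.linalg.lstsq(np.c_[h[:,1],np.ones(len(h))],h[:,2],rcond=None)[0];print('slope,z0',co,'zL,zR',co[1]+.055*co[0],co[1]-.055*co[0])
h=H(P.reshape(-1,3))
s=(h[:,0]>.036)&(h[:,0]<.050)&(abs(h[:,1])<.05);print('deck z',np.nanmedian(h[s,2]),s.sum())
s=(h[:,0]<-.1)&(h[:,0]>-.13)&(abs(h[:,1])<.05);print('table z',np.nanmedian(h[s,2]),s.sum())
# tabs
Y=(hsv[...,0]>15)&(hsv[...,0]<30)&(hsv[...,1]>120)&(hsv[...,2]>120)
for x0,x1 in((268,290),(352,375)):
    t=Y.copy();t[:122]=0;t[142:]=0;t[:,:x0]=0;t[:,x1:]=0
    v,u=np.nonzero(t);p=H(P[t]);top=p[p[:,2]>.031];print('tab px',u.min(),u.max(),v.min(),v.max(),'z pct',np.nanpercentile(p[:,2],[5,50,95]).round(4),'x',np.nanpercentile(p[:,0],[3,97]).round(4),'y',np.nanmedian(p[:,1]).round(4))
    print(' top rows', len(top), np.nanpercentile(top[:,0],[5,50,95]).round(4),np.nanmedian(top[:,1]).round(4))
```

```text
stone z [0.04634802 0.04866643 0.0510451 ]
[[559.5, 166.7, 48.7], [595.3, 2.4, 48.7], [538.5, -14.8, 48.7], [500.8, 158.5, 48.7]] [0.54853311 0.07821696 0.04866643]
len 0.1681367792806171
yaw 12.277458088281652
slope,z0 [-0.02554773  0.04869722] zL,zR 0.047292092674022165 0.050102342530124425
deck z 0.015817501357718287 1017
table z 0.32977895949806113 37399
tab px 270 283 125 136 z pct [0.018  0.0343 0.036 ] x [-0.0778 -0.0667] y 0.055
 top rows 78 [-0.0778 -0.0742 -0.0707] 0.0552
tab px 358 370 128 138 z pct [0.0183 0.0343 0.0358] x [-0.0803 -0.0691] y -0.0539
 top rows 70 [-0.0803 -0.0772 -0.0742] -0.0534
```

>>> {"name": "send_rows", "arguments": {
  "motion": "1 0.007 0.028 -0.053 0 0 0; 1 0.007 0.029 -0.053 0 0 0; 1 0 0 -0.053 0 0 0; 1 0 0 -0.053 0 0 0; 1 0 0 0 0 0 0"
}}

```text
clock: 2.28
position: [0.4322, 0.1039, 0.0775]
ee_rot: [3.122, 0.325, -0.012]
force: [-0.0, 0.4, 0.7]
width: 0.0
gripper_force: 0.0
```

>>> {"name": "send_rows", "arguments": {
  "motion": "1 0.0088 0.0019 0 0 0 0; 1 0.0049 0.0011 0 0 0 0; 1 0.0029 0.0006 0 0 0 0; 1 0.0029 0.0006 0 0 0 0; 1 0 0 0 0 0 0"
}}

```text
clock: 2.9
position: [0.4544, 0.1103, 0.0806]
ee_rot: [-3.124, -0.327, -0.002]
force: [-0.1, -0.1, 0.2]
width: 0.004
gripper_force: 0.0
```

>>> {"name": "send_rows", "arguments": {
  "motion": "1 0.0024 0.0015 0 0 0 0; 1 0.002 0.0004 0 0 0 0; 1 0.002 0.0004 0 0 0 0"
}}

```text
clock: 3.28
position: [0.4603, 0.1125, 0.0802]
ee_rot: [3.124, 0.327, -0.001]
force: [-1.9, -0.1, 0.9]
width: 0.007
gripper_force: 0.9
```

>>> {"name": "send_rows", "arguments": {
  "motion": "1 0.001 0.0002 0 0 0 0; 1 0.001 0.0002 0 0 0 0; 1 0 0 0 0 0 0"
}}

```text
clock: 3.65
position: [0.4622, 0.1129, 0.0802]
ee_rot: [3.124, 0.327, -0.0]
force: [-1.5, -0.7, -0.7]
width: 0.004
gripper_force: 0.7
```

>>> {"name": "send_rows", "arguments": {
  "motion": "1 0.001 0.0002 0 0 0 0; 1 0.001 0.0002 0 0 0 0"
}}

```text
clock: 3.9
position: [0.4625, 0.113, 0.08]
ee_rot: [3.123, 0.327, -0.006]
force: [-10.4, -0.3, 6.7]
width: 0.005
gripper_force: 5.0
```

>>> {"name": "send_rows", "arguments": {
  "motion": "1 0.001 0.0002 0 0 0 0; 1 0.001 0.0002 0 0 0 0"
}}

```text
clock: 4.15
position: [0.4627, 0.113, 0.0797]
ee_rot: [3.122, 0.328, -0.011]
force: [-16.1, -1.1, 11.5]
width: 0.004
gripper_force: 7.8
```

>>> {"name": "send_rows", "arguments": {
  "motion": "1 0.001 0.0002 0 0 0 0; 1 0.001 0.0002 0 0 0 0"
}}

```text
clock: 4.4
position: [0.463, 0.113, 0.0794]
ee_rot: [3.121, 0.328, -0.016]
force: [-21.7, -2.3, 15.8]
width: 0.0
gripper_force: 10.5
```

>>> {"name": "send_rows", "arguments": {
  "motion": "1 -0.0195 -0.0042 0 0 0 0; 1 -0.0195 -0.0042 0 0 0 0; 1 0.0116 -0.052 0 0 0 0; 1 0.0116 -0.052 0 0 0 0; 1 0 0 0 0 0 0"
}}

```text
clock: 5.03
position: [0.4536, -0.0029, 0.0802]
ee_rot: [3.124, 0.314, 0.001]
force: [-0.3, 0.2, 0.6]
width: 0.005
gripper_force: 0.0
```

```bash
cat > hf.py <<'E'
from h import *
s=arm.observe();p=np.array(s['position']);a=np.radians(12.28);v=p[:2]-[.5485,.0782]
print('hx,hy mm',((np.array([[np.cos(a),np.sin(a)],[-np.sin(a),np.cos(a)]])@v)*1e3).round(1),p[2],s['force'])
E
python3 hf.py
```

```text
hx,hy mm [-110.  -59.] 0.08024600425783837 [-0.34990052  0.16435981  0.58237783]
```

>>> {"name": "send_rows", "arguments": {
  "motion": "1 0.0095 0.0036 0 0 0 0.4; 1 0.0059 0.0026 0 0 0 0.4; 1 0.0035 0.001 0 0 0 0; 1 0.002 0.0004 0 0 0 0; 1 0.002 0.0004 0 0 0 0"
}}

```text
clock: 5.65
position: [0.4751, 0.01, 0.0802]
ee_rot: [3.122, 0.35, -0.001]
force: [-2.0, -0.0, 1.3]
width: 0.004
gripper_force: 0.9
```

>>> {"name": "send_rows", "arguments": {
  "motion": "1 0.002 0.0004 0 0 0 0; 1 0.002 0.0004 0 0 0 0; 1 0.002 0.0004 0 0 0 0; 1 0 0 0 0 0 0"
}}

```text
clock: 6.15
position: [0.4818, 0.011, 0.0803]
ee_rot: [-3.122, -0.348, -0.001]
force: [-0.3, 0.1, -0.8]
width: 0.006
gripper_force: 0.0
```

```bash
python3 hf.py
```

```text
hx,hy mm [-79.4 -51.5] 0.08031060271018721 [-0.30931214  0.10844806 -0.81244086]
```

>>> {"name": "send_rows", "arguments": {
  "motion": "1 0.001 0.0002 0 0 0 0; 1 0.001 0.0002 0 0 0 0"
}}

```text
clock: 6.4
position: [0.4831, 0.0112, 0.0802]
ee_rot: [3.122, 0.348, -0.001]
force: [-2.6, -0.4, 2.8]
width: 0.006
gripper_force: 1.1
```

>>> {"name": "send_rows", "arguments": {
  "motion": "1 0.001 0.0002 0 0 0 0; 1 0.001 0.0002 0 0 0 0"
}}

```text
clock: 6.65
position: [0.4836, 0.0113, 0.0799]
ee_rot: [3.121, 0.348, -0.006]
force: [-9.4, -1.4, 6.3]
width: 0.005
gripper_force: 4.6
```

>>> {"name": "send_rows", "arguments": {
  "motion": "1 0.001 0.0002 0 0 0 0; 1 0.001 0.0002 0 0 0 0"
}}

```text
clock: 6.9
position: [0.4838, 0.0113, 0.0796]
ee_rot: [3.121, 0.348, -0.011]
force: [-13.6, -1.7, 11.1]
width: 0.004
gripper_force: 7.2
```

```bash
python3 hf.py
```

```text
hx,hy mm [-77.4 -51.6] 0.07959139393253081 [-13.610532    -1.73807214  11.14712985]
```

>>> {"name": "send_rows", "arguments": {
  "motion": "1 -0.02 -0.0043 0 0 0 0; 1 -0.02 -0.0043 0.03 0 0 0; 1 -0.02 0.02 0.06 0 0 0; 1 -0.015 0.02 0.06 0 0 0; 1 0 0 0 0 0 0"
}}

```text
clock: 7.52
position: [0.4159, 0.0436, 0.2286]
ee_rot: [3.122, 0.352, 0.014]
force: [0.4, -0.5, -0.5]
width: 0.003
gripper_force: 0.0
```

Run:
```python
from h import *
m,im,d=cam('wrist');P=cloud(m,d)
s=arm.observe();print(s['position'])
c,sn=np.cos(.2143),np.sin(.2143);h=(P-[.5485,.0782,0]).reshape(-1,3)@np.array([[c,-sn,0],[sn,c,0],[0,0,1]])
hsv=cv2.cvtColor(im,cv2.COLOR_BGR2HSV).reshape(-1,3);Y=(hsv[:,0]>15)&(hsv[:,0]<30)&(hsv[:,1]>120)&(hsv[:,2]>120)
for y in(.055,-.055):
    q=h[Y&(abs(h[:,1]-y)<.012)&(h[:,0]<-.053)&(h[:,0]>-.1)&(h[:,2]>.03)&(h[:,2]<.045)]
    print(len(q),np.percentile(q[:,0],[3,50,97]).round(4),np.median(q[:,1:],0).round(4))
r=((hsv[:,0]<9)|(hsv[:,0]>174))&(hsv[:,1]>90)&(abs(h[:,0])<.028)&(abs(h[:,1])<.083)&(h[:,2]>.04)&(h[:,2]<.06)
q=h[r];co=np.polyfit(q[:,1],q[:,2],1);print('zL,R',co[1]+.055*co[0],co[1]-.055*co[0], q[:,:2].min(0),q[:,:2].max(0))
cv2.imwrite('pics/w2.png',im[:200,120:520])
```

```text
[0.41533697 0.04229606 0.22647804]
108 [-0.0634 -0.0596 -0.0566] [0.0561 0.0348]
107 [-0.0643 -0.0605 -0.0575] [-0.0547  0.0349]
zL,R 0.047279012882924576 0.0501166146029933 [-0.02799864 -0.08299905] [0.02799826 0.08299236]
```

View pics/w2.png

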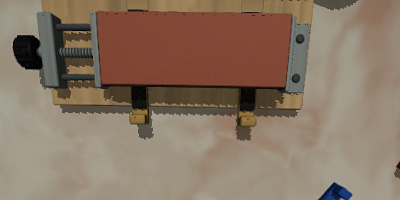

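The crop shows both tabs drawn back at crop (140,117) and (247,118). Measured tab centres are -60 mm, so both slips are home. Now I press, right side first because it is higher.

>>> {"name": "send_rows", "arguments": {
  "motion": "1 0.049 -0.006 0 0 0 0; 1 0.048 -0.006 0 0 0 0; 1 0.048 -0.006 0 0 0 0; 1 0 0 -0.05 0 0 0; 1 0 0 -0.04 0 0 0"
}}

```text
clock: 8.2
position: [0.559, 0.0228, 0.131]
ee_rot: [-3.122, -0.347, 0.004]
force: [0.5, -0.4, 0.5]
width: 0.005
gripper_force: 0.0
```

>>> {"name": "send_rows", "arguments": {
  "motion": "1 0 0 0 0 0 0; 1 0 0 0 0 0 0"
}}

```text
clock: 8.45
position: [0.5596, 0.0236, 0.1349]
ee_rot: [-3.122, -0.349, -0.0]
force: [0.1, -0.4, 0.8]
width: 0.005
gripper_force: 0.0
```

```bash
python3 hf.py
```

```text
hx,hy mm [ -0.7 -55.7] 0.13491268292861475 [ 0.13377266 -0.39873764  0.78270481]
```

>>> {"name": "send_rows", "arguments": {
  "motion": "1 0 0 -0.008 0 0 0; 1 0 0 -0.005 0 0 0; 1 0 0 -0.003 0 0 0; 1 0 0 -0.001 0 0 0; 1 0 0 -0.001 0 0 0"
}}

```text
clock: 9.07
position: [0.5592, 0.0236, 0.1167]
ee_rot: [3.122, 0.349, 0.0]
force: [-2.4, -1.2, 6.4]
width: 0.002
gripper_force: 3.4
```

>>> {"name": "send_rows", "arguments": {
  "motion": "1 0 0 -0.001 0 0 0; 1 0 0 -0.001 0 0 0"
}}

```text
clock: 9.32
position: [0.5593, 0.0232, 0.1151]
ee_rot: [3.122, 0.348, 0.001]
force: [-1.8, -1.9, 7.1]
width: 0.001
gripper_force: 3.6
```

>>> {"name": "send_rows", "arguments": {
  "motion": "1 0 0 -0.001 0 0 0; 1 0 0 -0.001 0 0 0"
}}

```text
clock: 9.57
position: [0.5593, 0.0232, 0.1131]
ee_rot: [3.121, 0.348, 0.001]
force: [-2.2, -1.1, 6.7]
width: 0.005
gripper_force: 3.6
```

>>> {"name": "send_rows", "arguments": {
  "motion": "1 0 0 -0.001 0 0 0; 1 0 0 -0.001 0 0 0"
}}

```text
clock: 9.82
position: [0.5593, 0.0232, 0.1111]
ee_rot: [3.121, 0.348, 0.001]
force: [-2.9, -0.7, 7.1]
width: -0.002
gripper_force: 3.6
```

>>> {"name": "send_rows", "arguments": {
  "motion": "1 0 0 -0.001 0 0 0; 1 0 0 -0.001 0 0 0"
}}

```text
clock: 10.07
position: [0.5593, 0.0232, 0.1091]
ee_rot: [3.121, 0.348, 0.001]
force: [-3.1, -1.6, 6.7]
width: 0.0
gripper_force: 3.5
```

>>> {"name": "send_rows", "arguments": {
  "motion": "1 0 0 -0.001 0 0 0; 1 0 0 -0.001 0 0 0"
}}

```text
clock: 10.32
position: [0.5594, 0.023, 0.108]
ee_rot: [3.121, 0.347, 0.001]
force: [-6.6, -3.0, 24.5]
width: 0.006
gripper_force: 12.5
```

>>> {"name": "send_rows", "arguments": {
  "motion": "1 0 0 0 0 0 0; 1 0 0 0.01 0 0 0; 1 0 0 0.015 0 0 0; 1 -0.0115 0.054 0 0 0 0; 1 -0.0115 0.054 0 0 0 0"
}}

```text
clock: 10.95
position: [0.5365, 0.1324, 0.1325]
ee_rot: [-3.122, -0.345, -0.002]
force: [0.8, 1.9, 0.6]
width: 0.006
gripper_force: 0.0
```

>>> {"name": "send_rows", "arguments": {
  "motion": "1 0 0 0 0 0 0; 1 0 0 -0.006 0 0 0; 1 0 0 0 0 0 0"
}}

```text
clock: 11.32
position: [0.5362, 0.1299, 0.125]
ee_rot: [3.122, 0.345, -0.002]
force: [0.3, 0.3, -0.3]
width: 0.001
gripper_force: 0.0
```

```bash
python3 hf.py
```

```text
hx,hy mm [-1.  53.1] 0.12495946825819725 [ 0.3471898   0.29007577 -0.26446383]
```

>>> {"name": "send_rows", "arguments": {
  "motion": "1 0 0.002 -0.004 0 0 0; 1 0 0 -0.002 0 0 0; 1 0 0 -0.001 0 0 0; 1 0 0 -0.001 0 0 0"
}}

```text
clock: 11.82
position: [0.5362, 0.1335, 0.1174]
ee_rot: [3.122, 0.348, -0.0]
force: [-0.6, -0.3, 0.5]
width: 0.006
gripper_force: 0.0
```

>>> {"name": "send_rows", "arguments": {
  "motion": "1 0 0 -0.001 0 0 0; 1 0 0 -0.001 0 0 0; 1 0 0 -0.001 0 0 0"
}}

```text
clock: 12.2
position: [0.5361, 0.1336, 0.1144]
ee_rot: [3.122, 0.349, 0.0]
force: [0.8, 0.0, 0.6]
width: 0.001
gripper_force: 0.0
```

>>> {"name": "send_rows", "arguments": {
  "motion": "1 0 0 -0.001 0 0 0; 1 0 0 -0.001 0 0 0; 1 0 0 -0.001 0 0 0"
}}

```text
clock: 12.58
position: [0.5361, 0.1336, 0.1114]
ee_rot: [3.122, 0.349, -0.0]
force: [-0.3, -0.4, -0.0]
width: 0.007
gripper_force: 0.0
```

>>> {"name": "send_rows", "arguments": {
  "motion": "1 0 0 -0.001 0 0 0; 1 0 0 -0.001 0 0 0"
}}

```text
clock: 12.82
position: [0.5361, 0.1336, 0.1094]
ee_rot: [3.122, 0.349, -0.0]
force: [0.3, -0.1, 0.1]
width: 0.006
gripper_force: 0.0
```

>>> {"name": "send_rows", "arguments": {
  "motion": "1 0 0 -0.001 0 0 0; 1 0 0 -0.0005 0 0 0"
}}

```text
clock: 13.08
position: [0.5362, 0.1337, 0.1086]
ee_rot: [3.122, 0.349, 0.0]
force: [-4.0, -1.0, 12.8]
width: 0.006
gripper_force: 5.9
```

>>> {"name": "send_rows", "arguments": {
  "motion": "1 0 0 -0.0005 0 0 0; 1 0 0 -0.0005 0 0 0"
}}

```text
clock: 13.32
position: [0.5361, 0.1338, 0.1082]
ee_rot: [3.122, 0.349, 0.001]
force: [-5.4, -2.2, 21.0]
width: 0.004
gripper_force: 10.2
```

>>> {"name": "send_rows", "arguments": {
  "motion": "1 0 0 -0.0005 0 0 0; 1 0 0 -0.0005 0 0 0"
}}

```text
clock: 13.58
position: [0.5362, 0.1339, 0.1078]
ee_rot: [3.122, 0.349, 0.002]
force: [-8.0, -2.9, 28.3]
width: 0.005
gripper_force: 14.0
```

>>> {"name": "send_rows", "arguments": {
  "motion": "1 0 0 0.005 0 0 0; 1 0 0 0.01 0 0 0; 1 0.0117 -0.0545 0 0 0 0; 1 0.0117 -0.0545 0 0 0 0; 1 0 0 0 0 0 0"
}}

```text
clock: 14.2
position: [0.5603, 0.0185, 0.1209]
ee_rot: [3.121, 0.335, -0.001]
force: [-0.9, 0.5, 0.4]
width: -0.0
gripper_force: 0.0
```

>>> {"name": "send_rows", "arguments": {
  "motion": "1 0 0 -0.005 0 0 0; 1 0 0 -0.004 0 0 0; 1 0 0 -0.002 0 0 0; 1 0 0 -0.001 0 0 0"
}}

```text
clock: 14.7
position: [0.5593, 0.0254, 0.1088]
ee_rot: [-3.122, -0.351, 0.001]
force: [-1.6, 1.9, 3.6]
width: 0.002
gripper_force: 2.4
```

```bash
python3 hf.py
```

```text
hx,hy mm [ -0.6 -53.9] 0.10879612539400843 [-1.58118368  1.9182048   3.61479919]
```

>>> {"name": "send_rows", "arguments": {
  "motion": "1 0 0 -0.0005 0 0 0; 1 0 0 -0.0005 0 0 0"
}}

```text
clock: 14.95
position: [0.5593, 0.0254, 0.1086]
ee_rot: [-3.122, -0.35, 0.0]
force: [-3.4, 1.4, 12.0]
width: 0.007
gripper_force: 5.8
```

>>> {"name": "send_rows", "arguments": {
  "motion": "1 0 0 -0.0005 0 0 0; 1 0 0 -0.0004 0 0 0"
}}

```text
clock: 15.2
position: [0.5594, 0.0253, 0.1083]
ee_rot: [-3.122, -0.35, -0.0]
force: [-6.9, 0.2, 19.8]
width: 0.003
gripper_force: 9.5
```

>>> {"name": "send_rows", "arguments": {
  "motion": "1 0 0 -0.0005 0 0 0; 1 0 0 -0.0003 0 0 0"
}}

```text
clock: 15.45
position: [0.5594, 0.0253, 0.1081]
ee_rot: [3.122, 0.35, 0.001]
force: [-9.2, 0.4, 25.0]
width: 0.008
gripper_force: 12.4
```

>>> {"name": "send_rows", "arguments": {
  "motion": "1 0 0 0.005 0 0 0; 1 0 0 0.01 0 0 0; 1 -0.0117 0.0545 0 0 0 0; 1 -0.0117 0.0545 0 0 0 0; 1 0 0 0 0 0 0"
}}

```text
clock: 16.08
position: [0.535, 0.1395, 0.1221]
ee_rot: [-3.118, -0.361, -0.002]
force: [0.6, -0.2, -0.2]
width: 0.005
gripper_force: 0.0
```

>>> {"name": "send_rows", "arguments": {
  "motion": "1 0 0 -0.005 0 0 0; 1 0 0 -0.004 0 0 0; 1 0 0 -0.002 0 0 0; 1 0 0 -0.001 0 0 0"
}}

```text
clock: 16.58
position: [0.5363, 0.1329, 0.109]
ee_rot: [3.122, 0.347, -0.001]
force: [0.1, 0.3, 0.5]
width: 0.007
gripper_force: 0.0
```

>>> {"name": "send_rows", "arguments": {
  "motion": "1 0 0 -0.0005 0 0 0; 1 0 0 -0.0005 0 0 0"
}}

```text
clock: 16.82
position: [0.5362, 0.1331, 0.1086]
ee_rot: [3.122, 0.348, 0.0]
force: [-2.7, -2.8, 8.4]
width: 0.003
gripper_force: 4.4
```

>>> {"name": "send_rows", "arguments": {
  "motion": "1 0 0 -0.0005 0 0 0; 1 0 0 -0.0005 0 0 0"
}}

```text
clock: 17.08
position: [0.5362, 0.1333, 0.1083]
ee_rot: [3.121, 0.348, 0.001]
force: [-5.4, -3.0, 17.8]
width: 0.003
gripper_force: 8.8
```

>>> {"name": "send_rows", "arguments": {
  "motion": "1 0 0 -0.0005 0 0 0; 1 0 0 -0.0002 0 0 0"
}}

```text
clock: 17.32
position: [0.5362, 0.1333, 0.1081]
ee_rot: [3.121, 0.348, 0.001]
force: [-6.4, -4.1, 22.6]
width: 0.003
gripper_force: 11.1
```

>>> {"name": "send_rows", "arguments": {
  "motion": "1 0 0 -0.0004 0 0 0; 1 0 0 0 0 0 0"
}}

```text
clock: 17.58
position: [0.5362, 0.1334, 0.108]
ee_rot: [3.121, 0.348, 0.001]
force: [-7.4, -4.0, 23.6]
width: 0.006
gripper_force: 11.8
```

>>> {"name": "send_rows", "arguments": {
  "motion": "1 0 0 0.005 0 0 0; 1 0 0 0.03 0 0 0; 1 -0.06 -0.03 0.05 0 0 0; 1 -0.06 -0.06 0.03 0 0 0; 1 0 0 0 0 0 0"
}}

```text
clock: 18.2
position: [0.4475, 0.0666, 0.2005]
ee_rot: [3.12, 0.343, 0.0]
force: [0.4, -0.1, 0.1]
width: 0.008
gripper_force: 0.0
```

```bash
python3 hf.py
python3 - <<'E'
from h import *
m,im,d=cam('wrist');P=cloud(m,d)
c,sn=np.cos(.2143),np.sin(.2143);h=(P-[.5485,.0782,0]).reshape(-1,3)@np.array([[c,-sn,0],[sn,c,0],[0,0,1]])
hsv=cv2.cvtColor(im,cv2.COLOR_BGR2HSV).reshape(-1,3);Y=(hsv[:,0]>15)&(hsv[:,0]<30)&(hsv[:,1]>120)&(hsv[:,2]>120)
for y in(.055,-.055):
    q=h[Y&(abs(h[:,1]-y)<.012)&(h[:,0]<-.053)&(h[:,0]>-.1)&(h[:,2]>.03)&(h[:,2]<.045)]
    print(len(q),np.percentile(q[:,0],[3,50,97]).round(4),np.median(q[:,1:],0).round(4))
r=((hsv[:,0]<9)|(hsv[:,0]>174))&(hsv[:,1]>90)&(abs(h[:,0])<.028)&(abs(h[:,1])<.083)&(h[:,2]>.035)&(h[:,2]<.06)
q=h[r];co=np.polyfit(q[:,1],q[:,2],1);print(len(q),'zL,R',co[1]+.055*co[0],co[1]-.055*co[0])
E
```

```text
hx,hy mm [-101.2   10.1] 0.2005117922698922 [ 0.36250826 -0.13369515  0.07042449]
124 [-0.0632 -0.0594 -0.0557] [0.0561 0.0346]
133 [-0.0647 -0.0608 -0.0571] [-0.0542  0.0346]
13857 zL,R 0.04188402790676145 0.042120982566545465
```

The stone is level at 42 mm and both slips are home. Next is a gentle tug on the right tab to confirm it is held.

>>> {"name": "send_rows", "arguments": {
  "motion": "0.5 0.024 -0.028 -0.02 0 0 0; 0.5 0.024 -0.0275 -0.02 0 0 0; 0.5 0 0 0 0 0 0; 0.5 0 0 0 0 0 0",
  "force": 8
}}

```text
clock: 18.75
position: [0.4978, 0.0152, 0.159]
ee_rot: [-3.121, -0.35, 0.001]
force: [0.6, 0.5, 0.0]
width: 0.393
gripper_force: 0.0
```

```bash
python3 hf.py; python3 -c "
from h import *;print(arm.observe()['width'])"
```

```text
hx,hy mm [-62.9 -50.8] 0.1589844805879211 [0.63468122 0.50243347 0.02127681]
0.3927920653016883
```

>>> {"name": "send_rows", "arguments": {
  "motion": "0.5 -0.0032 -0.0043 -0.03 0 0 0; 0.5 0 0 -0.03 0 0 0; 0.5 0 0 -0.011 0 0 0; 0.5 0 0 0 0 0 0"
}}

```text
clock: 19.25
position: [0.4943, 0.0106, 0.0884]
ee_rot: [-3.122, -0.351, 0.001]
force: [-1.2, -0.4, -0.1]
width: 0.502
gripper_force: 0.0
```

>>> {"name": "send_rows", "arguments": {
  "motion": "1 0 0 0 0 0 0; 1 0 0 0 0 0 0; 1 0 0 0 0 0 0; 1 0 0 0 0 0 0",
  "force": 8
}}

```text
clock: 19.75
position: [0.4946, 0.0098, 0.0888]
ee_rot: [3.122, 0.349, 0.001]
force: [-0.8, 0.1, 4.1]
width: 0.172
gripper_force: 8.0
```

Gripped (16 mm wide). Gentle tug:

>>> {"name": "send_rows", "arguments": {
  "motion": "1 -0.0005 -0.0001 0 0 0 0; 1 -0.0005 -0.0001 0 0 0 0"
}}

```text
clock: 20.0
position: [0.4944, 0.0098, 0.0888]
ee_rot: [-3.122, -0.349, -0.003]
force: [3.3, 0.8, 3.1]
width: 0.17
gripper_force: 8.0
```

>>> {"name": "send_rows", "arguments": {
  "motion": "1 -0.0004 -0.0001 0 0 0 0; 1 0 0 0 0 0 0"
}}

```text
clock: 20.25
position: [0.4944, 0.0098, 0.0888]
ee_rot: [-3.122, -0.349, -0.004]
force: [4.3, 1.1, 1.8]
width: 0.173
gripper_force: 8.0
```

It holds at 4.4 N with no motion. I release, back off and check.

>>> {"name": "send_rows", "arguments": {
  "motion": "1 0.0014 0.0003 0 0 0 0; 0.5 0 0 0 0 0 0; 0.5 0 0 0 0 0 0; 0.5 0 0 0 0 0 0"
}}

```text
clock: 20.75
position: [0.4939, 0.0095, 0.088]
ee_rot: [3.122, 0.348, -0.002]
force: [0.2, 0.6, 0.0]
width: 0.449
gripper_force: 0.0
```

>>> {"name": "send_rows", "arguments": {
  "motion": "0.5 0 0 0.03 0 0 0; 0.5 0 0 0.05 0 0 0; 0.5 -0.03 0.02 0.05 0 0 0; 0.5 -0.03 0.02 0 0 0 0; 0.5 0 0 0 0 0 0"
}}

```text
clock: 21.38
position: [0.4325, 0.0508, 0.2188]
ee_rot: [3.121, 0.353, -0.0]
force: [0.3, -0.0, -0.8]
width: 0.499
gripper_force: 0.0
```

```bash
python3 hf.py
python3 - <<'E'
from h import *
m,im,d=cam('wrist');P=cloud(m,d)
c,sn=np.cos(.2143),np.sin(.2143);h=(P-[.5485,.0782,0]).reshape(-1,3)@np.array([[c,-sn,0],[sn,c,0],[0,0,1]])
hsv=cv2.cvtColor(im,cv2.COLOR_BGR2HSV).reshape(-1,3);Y=(hsv[:,0]>15)&(hsv[:,0]<30)&(hsv[:,1]>120)&(hsv[:,2]>120)
for y in(.055,-.055):
    q=h[Y&(abs(h[:,1]-y)<.012)&(h[:,0]<-.053)&(h[:,0]>-.1)&(h[:,2]>.03)&(h[:,2]<.045)]
    print(len(q),np.percentile(q[:,0],[3,50,97]).round(4),np.median(q[:,1:],0).round(4))
r=((hsv[:,0]<9)|(hsv[:,0]>174))&(hsv[:,1]>90)&(abs(h[:,0])<.028)&(abs(h[:,1])<.083)&(h[:,2]>.035)&(h[:,2]<.06)
q=h[r];co=np.polyfit(q[:,1],q[:,2],1);print(len(q),'zL,R',co[1]+.055*co[0],co[1]-.055*co[0])
E
```

```text
hx,hy mm [-119.2   -2.1] 0.21883388795630734 [ 0.320408   -0.0101153  -0.76267042]
122 [-0.064  -0.0601 -0.0564] [0.0557 0.0349]
130 [-0.0649 -0.061  -0.0572] [-0.0549  0.0347]
12703 zL,R 0.04187565863334854 0.04210990740321665
```

```bash
python3 -c "
from cell import arm;print(arm.sign_off())"
```

```text
the job is handed in; nothing more can be done
None
```

I handed the job in at about 21 s, with no verdict shown: both slips are home, the stone sits level with its top at about 42 mm after presses of at most about 30 N by the wrist sensor, and the right slip held a 4.4 N tug (the left was not tug-tested).

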